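Build a spacer pack and hold a plunger gauge on its mark

TASK

Gauge the spacer pack: put the thick ring and then the thin ring, its dark mark facing up, over the locating post, each fully home. Then take the plunger gauge from its wooden stand and finish while holding it upright and still, with its tip on the mark and the plunger lightly pressed in about half of its travel, never to its stop. Leave the other things on the bench where they are.

Things in the scene. Friction and masses are not known exactly. Their poses are not given: they have to be found in the camera images.
- post_base: Fixed dark steel plate 120 x 100 x 14 mm with an upright steel locating post at its centre, 20 mm in diameter, 44 mm high above the plate; its top 10 mm taper to 12 mm. Origin: centre of the plate's underside on the bench; z up. With the rings home, the thick ring's underside is 14 mm, its top 38 mm and the thin ring's top 50 mm above the bench.
- post_top (a point): Centre of the top of the locating post, 58 mm above the bench.
- thick_ring: Loose plain steel ring, 56 mm outside, 23 mm bore, 24 mm high, 0.2 kg (varies), lying flat on the bench. Origin: centre of its underside, z up along its axis.
- thin_ring: Loose plain steel ring, 52 mm outside, 23 mm bore, 12 mm high, 0.1 kg (varies), lying flat on the bench with its mark upward. Origin: centre of its underside, z up along its axis; the mark lies in its +x direction.
- mark (a point): The marked spot: a dark round dot 9 mm across on the thin ring's upper face, 18.5 mm from the ring's axis. It moves with the ring.
- gauge_stand: Fixed wooden block 60 x 60 x 52 mm high with an upright round hole of 17 mm through it, in which the gauge stands. Origin: centre of its underside, z up.
- gauge: Loose plunger gauge, 0.16 kg, upright in the stand. Aluminium body 26 (x) by 24 (y) by 56 mm high, small dial on its -x face: grip the flat y sides, 24 mm apart. Below it a round stem, 12 mm by 26 mm long, and out of that a sprung 6 mm plunger with a ball tip. Origin: centre of the body's underside, resting on the stand's top, 52 mm above the bench; z up. Lift 50 mm to clear.
- gauge_tip (a point): End of the plunger's ball tip, on the gauge's axis, 42.5 mm below the gauge's origin when not pressed (16.5 mm below the stem).
- gauge_plunger (a joint): How far the plunger is pressed in, m: 0 out, 0.009 at its stop. Spring: about 1.4 N to start, then 0.7 N for each mm (4.5 N at half travel).
- square_nut: Bystander: square nut 33 x 33 x 14 mm. Origin: centre of its underside.
- clevis: Bystander: rusty iron clevis 50 x 84 x 26 mm. Origin: centre of its underside.
- coach_bolt: Bystander: coach bolt with nut, 60 mm long, 21 mm high, lying. Origin: centre of its underside.
- iron_wedge: Bystander: dark iron wedge 37 x 93 x 33 mm. Origin: centre of its underside.
- wood_block: Bystander: small wooden block 30 x 58 x 42 mm. Origin: centre of its underside.
There are look-alikes about, which are no part of the job. Leave any blue or turquoise look-alike of the thin_ring alone.

How it is judged:
On the way, in this order (a step that is already met when the one before it is completed fails the run):
1. the thick ring is home on the plate over the post and let go (horizontal distance between thick_ring and post_base below 0.004 m and z of thick_ring in the frame of post_base between 0.0115 and 0.0165 m and angle between thick_ring's own z axis and vertical below 0.08 rad and contact force between the fingers and thick_ring below 0.2 N), for 0.2 s.
2. the thin ring is home on the thick ring, mark up, and let go (horizontal distance between each of thick_ring, thin_ring and post_base below 0.004 m and z of thick_ring in the frame of post_base between 0.0115 and 0.0165 m and angle between each of thick_ring, thin_ring's own z axis and vertical below 0.08 rad and z of thin_ring in the frame of post_base between 0.0355 and 0.0405 m and contact force between the fingers and thin_ring below 0.2 N), for 0.2 s.
At the end, for the whole second after the job is handed in: Both rings flat and home on the post, mark up (2.5 mm in height, 4 mm sideways), not touched by the fingers; gauge held still in the fingers within 0.1 rad of upright, tip within 5 mm of the mark's centre, 1 to 10 N on the thin ring, plunger 2 to 7.5 mm in, clear of post, plate and stand (all of step 2 and contact force between the fingers and thick_ring below 0.2 N and horizontal distance between gauge_tip and mark below 0.005 m and distance between gauge_tip and mark below 0.006 m and angle between gauge's own z axis and vertical below 0.1 rad and value of joint gauge_plunger between 0.002 and 0.0075 m and contact force between gauge and thin_ring between 1 and 10 N and contact force between the fingers and gauge above 2 N and contact force between gauge and post_base below 0.2 N and contact force between gauge and gauge_stand below 0.2 N and linear speed of gauge below 0.01 m/s); the arm keeps its last pose, push and grip.
It fails at once if the plunger is driven to its stop (value of joint gauge_plunger above 0.0086 m).
It fails at once if a bystander (nut, clevis, bolt, iron wedge or wooden block) is moved by more than 30 mm (distance of any of square_nut, clevis, coach_bolt, iron_wedge, wood_block from where it was at the start of the episode above 0.03 m).
It also fails if it takes over 67 s, if anything falls off the work surface, if the arm or the gripper's body presses on something with over 40 N, if the wrist force passes 120 N, or if a joint passes its speed limit or range.

ROBOT

A 6-joint arm with a two-finger parallel gripper is mounted at the origin on a cart in front of the work surface, level with it; the furniture and walls round the work are solid. World frame = base frame: x ahead of the robot, y to its left, z up, the work surface at z = 0. Lengths are in m, angles in rad, forces in N, time in s.
With the tool pointing down it reaches from about 0.4 to 0.825 m from the base axis. Payload 7 kg.
Tool frame: the origin (TCP) lies at the very end of the fingers, on their centre line; the grasp point (between the pads) lies arm.grip_point_offset behind it (arm.grip_point_offset is the distance from the TCP to the grasp point, in m); z points along the fingers, y is the line along which they close (so a half turn about z gives the same grasp; the last joint's range is limited). The gripper opens to 88 mm and grips with 3 to 60 N. Pads are 19 mm wide; open, the fingers measure 130 mm over their backs; the gripper's body (78 mm by 193 mm) begins 47 mm behind the grasp point.
Start: joints at [-0.924, 0.359, 0.012, 0, -1.224, -0.288], TCP at [0.237, -0.632, 0.227] pointing down, gripper open.
Joint ranges: [-3.07, 3.07], [-1.43, 2.12], [-1.02, 1.25], [-3.03, 1.67], [-3.05, -0], [-3.03, 3.03]. Speed limits (rad/s): [2.39, 2.39, 3.01, 3.14, 3.14, 3.14].

INTERFACE

Orientations are given as [roll, pitch, yaw] about the fixed x, y, z axes, in that order (R = Rz(yaw) Ry(pitch) Rx(roll)).
In Python, from station import arm gives the robot as it stands.
- The arm moves only by the shell command python3 -m crank 'ROWS' [OPENING] [FORCE]. ROWS is JSON, a list of rows, each an object of numbers: "dx", "dy", "dz": the shift along the tool's x, y, z in cm; "wx", "wy", "wz": the turn, a rotation vector about the tool's x, y, z in degrees. A call has exactly 10 rows; each row is the pose to reach, as a shift and turn from the pose commanded when the call began, along the tool's axes at that moment; what a row does not reach only later rows make up. A row lasts 1/8 s, in which the tool goes at most 62.5 mm and 10.7 degrees, less where a joint would pass 70% of its speed; a pose out of reach is approached as far as the arm can. A call with a gripper value outside its range is refused whole. OPENING is the finger opening in cm, from 0 to 8.76, set as the call begins (- or left out, the last holds). The fingers move at their own pace and stop on an object; FORCE is the grip in N (left out, the last holds). Time passes only in rows, so rows that repeat a pose let the fingers close, or fill a call up. It gives the time, the measured TCP pose, the force, the opening and the grip force at its end, in the units of the state.
- arm.get_state(): the state, without advancing time (a new reading comes with each control period).
- arm.grab_frame(name): name is "scene" or "top" or "wrist"; returns the picture (400x640x3 uint8, red, green, blue); there is no depth.
- arm.calibration(name): a dict with "fx", "fy", "cx", "cy" (pixels), "dist_coeffs" ([k1, k2, p1, p2, k3] as OpenCV has them; the pictures are not rectified), "world_from_camera" (4x4, takes a point from camera to world coordinates). Camera axes: x right, y down, z forward; pixel columns grow to the right and rows downward; lengths in m; the calibration is good to about 2 mm. A picture is of the moment at which its call begins: read the wrist's pose just before it. calibration takes no time and is no camera call; for the wrist camera it gives the pose at the moment of the call.
- arm.job_done(): hands the job in; it is judged then, once.
Trained networks look in the newest picture that a camera, given by its name, has taken for a name from the list of things; names that differ only in an ending like _2 or _b are one class to them, and where a whole thing is asked for, a point or a joint stands for the part that bears it (a point fixed in the world has none). Each returns a list of dicts, best first, with "confidence" (0 to 1); they miss things now and then, are a little off and sometimes report something else, mostly with a low value. They report only what shows in the picture. A call takes as long as a camera call. They do not tell look-alikes from the thing itself.
- arm.find_in(camera, query): "centre" ([x, y, z] in m, in world coordinates, good to about 4 mm: the middle of the surface that is visible of it).
- arm.masks_of(camera, query): "pixels" (400x640 bool, what is visible of it).
- arm.mark_of(camera, query): "centre" ([x, y, z] in m, in world coordinates, good to about 4 mm: a listed point, or the origin of a listed thing).
The state is a dict: "t": time; "q": joint angles; "qd": joint speeds; "joint_efforts": joint torques, N m; "eef_pos": TCP position; "ee_rot": TCP orientation; "force": force on the tool from outside, world axes, zero at the start; "moment": the same for the moment, N m; "width": finger opening in m; "gripper_force": force on a finger pad.
Only numpy, scipy, OpenCV 4.12 (cv2) and the standard library are available. Lean on these libraries where they do the work, as an engineer would, in place of code of your own. Each camera call takes 0.05 s, during which the arm holds its last target. There are 200 camera calls.

## Working session

There is one attempt and no reset: what is moved stays moved. The work goes in short steps, Python scripts to look and compute and a shell command to move; the robot and the scene stay as the last step left them, time stands still between calls to the robot, and variables do not carry over. Pictures are saved under pics/ and viewed, at most 15 in all, crops included, and the job is handed in when it is done.

```bash
mkdir -p pics; ls
python3 - <<'E'
from station import arm
import cv2,numpy as np
s=arm.get_state();print(s['t'],s['eef_pos'],s['ee_rot'],s['width'],arm.grip_point_offset)
for c in ['top','scene']:
    f=arm.grab_frame(c);cv2.imwrite(f'pics/{c}0.png',f[:,:,::-1])
    k=arm.calibration(c);print(c,k['fx'],k['dist_coeffs'],np.round(k['world_from_camera'],3).tolist())
    for q in ['post_base','post_top','thick_ring','thin_ring','mark','gauge','gauge_stand']:
        for d in arm.mark_of(c,q)[:3]: print(q,np.round(d['centre'],4),round(d['confidence'],2))
E
```

```text
pics
0.0 [ 0.23682783 -0.63156638  0.22562362] [ 3.13995450e+00 -1.58190665e-04 -2.78290959e+00] 0.08765441797759017 0.0188
top 519.9363193383253 [0.04910094 0.         0.         0.         0.        ] [[-0.37, -0.901, 0.227, 0.167], [-0.929, 0.357, -0.095, 0.244], [0.005, -0.246, -0.969, 1.586], [0.0, 0.0, 0.0, 1.0]]
post_base [ 0.4755  0.2084 -0.0006] 0.89
post_top [0.4788 0.2029 0.0593] 0.94
thick_ring [ 0.625   0.1901 -0.0011] 0.63
thick_ring [ 0.4497  0.0118 -0.0011] 0.61
thin_ring [ 0.4113  0.4578 -0.0041] 0.7
thin_ring [ 0.4237  0.3441 -0.0011] 0.53
thin_ring [0.4538 0.5733 0.003 ] 0.49
mark [0.453  0.5521 0.0099] 0.46
mark [0.4304 0.3226 0.0167] 0.45
gauge [ 0.51   -0.2448  0.0497] 0.67
gauge_stand [ 0.5108 -0.2443  0.0008] 0.81
scene 410.0354508323009 [0.02620592 0.         0.         0.         0.        ] [[0.83, -0.278, 0.484, -0.189], [-0.558, -0.437, 0.706, -0.967], [0.015, -0.855, -0.518, 0.84], [0.0, 0.0, 0.0, 1.0]]
post_base [ 0.4739  0.1997 -0.    ] 0.59
post_base [ 0.5158 -0.2434  0.0521] 0.56
post_top [0.476  0.2019 0.0551] 0.81
thick_ring [ 0.4455  0.0099 -0.0012] 0.44
thin_ring [0.4567 0.5732 0.0015] 0.62
thin_ring [ 0.427   0.347  -0.0008] 0.61
thin_ring [0.4061 0.4604 0.0017] 0.4
mark [ 0.4468  0.0122 -0.0019] 0.55
mark [0.4266 0.3268 0.0101] 0.49
mark [0.4129 0.4363 0.015 ] 0.45
gauge [ 0.5164 -0.2425  0.0521] 0.57
gauge_stand [ 0.5127 -0.2462 -0.0042] 0.75
gauge_stand [0.6149 0.3625 0.0047] 0.45
```

View pics/top0.png

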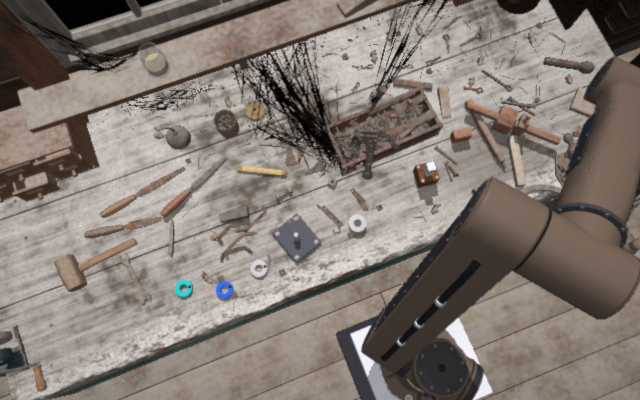

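View pics/scene0.png

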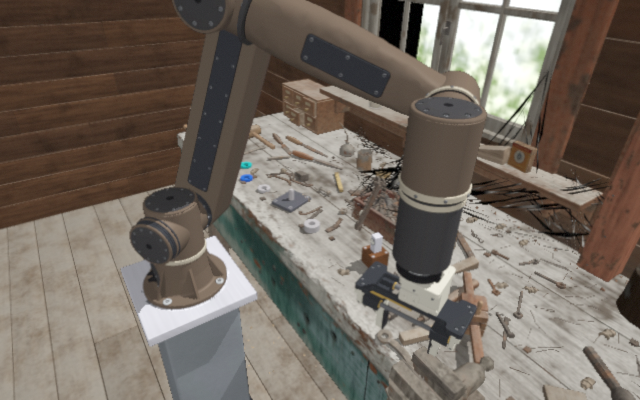

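```bash
cat > h.py <<'E'
from station import arm
import cv2,numpy as np
from scipy.spatial.transform import Rotation as R
def cal(c):
    k=arm.calibration(c);return np.array([[k['fx'],0,k['cx']],[0,k['fy'],k['cy']],[0,0,1.]]),np.array(k['dist_coeffs']),np.array(k['world_from_camera'])
def ray(K,D,T,px,z):
    p=cv2.undistortPoints(np.array(px,float).reshape(-1,1,2),K,D).reshape(-1,2)
    d=np.c_[p,np.ones(len(p))]@T[:3,:3].T
    return T[:3,3]+d*((z-T[2,3])/d[:,2])[:,None]
def proj(K,D,T,P):
    Ti=np.linalg.inv(T);return cv2.projectPoints(np.array(P,float).reshape(-1,1,3),cv2.Rodrigues(Ti[:3,:3])[0],Ti[:3,3],K,D)[0].reshape(-1,2)
def go(tgt,yaw=None):
    """tool-frame shift (cm) and turn (deg) to TCP tgt, tool down with yaw (tool x direction)"""
    s=arm.get_state();r=R.from_euler('xyz',s['ee_rot'])
    d=r.inv().apply(np.array(tgt)-s['eef_pos'])*100
    y=s['ee_rot'][2] if yaw is None else yaw
    w=(r.inv()*R.from_euler('xyz',[np.pi,0,y])).as_rotvec(degrees=True)
    print('t',round(s['t'],2),'pos',np.round(s['eef_pos'],4),'rot',np.round(s['ee_rot'],3),'SHIFT',np.round(d,2),'TURN',np.round(w,1),'q',np.round(s['q'],2))
E
python3 - <<'E'
from h import *
f=arm.grab_frame('top')
for q in ['square_nut','clevis','coach_bolt','iron_wedge','wood_block']:
    for d in arm.find_in('top',q)[:2]: print(q,np.round(d['centre'],3),round(d['confidence'],2))
im=cv2.resize(f[190:310,160:400,::-1],None,fx=3.3,fy=3.3,interpolation=cv2.INTER_CUBIC)
cv2.imwrite('pics/top1.png',im)
K,D,T=cal('top')
for q,z in [('thick_ring',.024),('thin_ring',.012)]:
    for m in arm.masks_of('top',q)[:4]:
        p=m['pixels'];ys,xs=np.nonzero(p);c=[xs.mean(),ys.mean()]
        print(q,np.round(c,1),p.sum(),round(m['confidence'],2),np.round(ray(K,D,T,[c],z*.8),4))
go([.447,.011,.15])
E
```

```text
iron_wedge [0.61  0.352 0.021] 0.55
wood_block [ 0.588 -0.402  0.044] 0.66
wood_block [0.597 0.033 0.011] 0.65
thick_ring [357.6 223.5] 230 0.79 [[0.4423 0.0158 0.0192]]
thin_ring [223.7 289.2] 195 0.68 [[0.4065 0.465  0.0096]]
thin_ring [258.9 268.3] 194 0.51 [[0.4265 0.346  0.0096]]
thin_ring [183.8 288. ] 215 0.49 [[0.454  0.5738 0.0096]]
t 1.2 pos [ 0.237  -0.632   0.2265] rot [ 3.142 -0.    -2.783] SHIFT [-42.24  52.83   7.66] TURN [ 0. -0. -0.] q [-0.92  0.36  0.01 -0.   -1.22 -0.29]
```

View pics/top1.png

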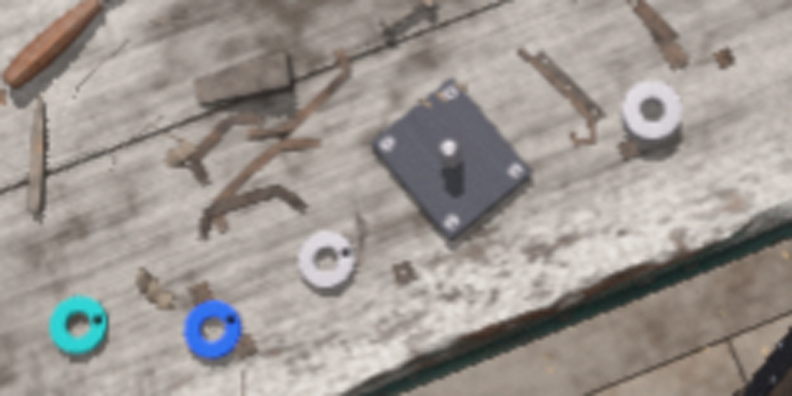

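The silver ring at (259,268) in the full top picture has a dark mark, so it is the thin ring. The blue ring at (224,289) and the turquoise ring at (184,288) are look-alikes. The plain, taller silver ring at (357,224) is the thick ring, the post is at (297,240) and the gauge is at (428,173).

```bash
python3 -m crank '[{"dx":-4,"dy":5,"dz":0.5},{"dx":-8.5,"dy":10.5,"dz":1},{"dx":-13,"dy":16,"dz":1.5},{"dx":-17,"dy":21,"dz":2},{"dx":-21,"dy":26.5,"dz":2.5},{"dx":-26,"dy":32,"dz":3},{"dx":-30,"dy":37,"dz":3.5},{"dx":-34,"dy":42.5,"dz":3.5},{"dx":-38,"dy":48,"dz":3.5},{"dx":-42.2,"dy":52.8,"dz":3.5}]' && python3 -m crank '[{"dx":0},{"dx":0},{"dx":0},{"dx":0},{"dx":0},{"dx":0},{"dx":0},{"dx":0},{"dx":0},{"dx":0}]' 7
cat > m.py <<'E'
from h import *
import sys
def circ(c,q,z,near,rad,name):
    f=arm.grab_frame(c);K,D,T=cal(c);cv2.imwrite(name,f[:,:,::-1])
    for m in arm.masks_of(c,q)[:3]:
        cs,_=cv2.findContours(m['pixels'].astype(np.uint8),0,1)
        k=max(cs,key=cv2.contourArea).reshape(-1,2)
        w=ray(K,D,T,k,z)[:,:2];h=cv2.minEnclosingCircle(w.astype(np.float32))
        print(q,round(m['confidence'],2),'px',k.mean(0).round(),'mean',w.mean(0).round(4),'circ',np.round(h,4).tolist() if 0 else (np.round(h[0],4),round(h[1],4)))
E
python3 - <<'E'
from m import *
circ('wrist','thick_ring',.024,0,0,'pics/w1.png')
for d in arm.mark_of('wrist','thick_ring')[:2]+arm.mark_of('wrist','post_top')[:2]: print(d['centre'],d['confidence'])
go([.447,.011,.15]); K,D,T=cal('wrist');print(T.round(3).tolist())
E
```

```text
t 1.4 pos [ 0.237  -0.632   0.2266] rot [ 3.142  0.    -2.783] SHIFT [-42.24  52.83   7.66] TURN [0. 0. 0.] q [-0.92  0.36  0.01 -0.   -1.22 -0.29]
[[-0.352, 0.893, 0.281, 0.161], [0.936, 0.336, 0.104, -0.661], [-0.002, 0.299, -0.954, 0.386], [0.0, 0.0, 0.0, 1.0]]$[0]: bad value
```

View pics/w1.png

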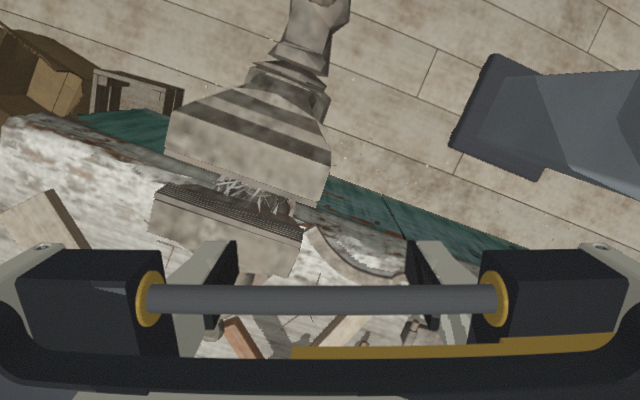

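The wrist view shows the bench edge and the fingers at rows 240-350, with no target in it. The move was refused, so I'll give all six keys in each row.

```bash
python3 -m crank '[{"dx":-3,"dy":3.3,"dz":0,"wx":0,"wy":0,"wz":0},{"dx":-7,"dy":8,"dz":0,"wx":0,"wy":0,"wz":0},{"dx":-11,"dy":12.5,"dz":0,"wx":0,"wy":0,"wz":0},{"dx":-15,"dy":17,"dz":0.5,"wx":0,"wy":0,"wz":0},{"dx":-19,"dy":21.5,"dz":1,"wx":0,"wy":0,"wz":0},{"dx":-23,"dy":26,"dz":1.5,"wx":0,"wy":0,"wz":0},{"dx":-27,"dy":30,"dz":2,"wx":0,"wy":0,"wz":0},{"dx":-31,"dy":34.5,"dz":2.5,"wx":0,"wy":0,"wz":0},{"dx":-35,"dy":38.5,"dz":2.5,"wx":0,"wy":0,"wz":0},{"dx":-39,"dy":43,"dz":2.5,"wx":0,"wy":0,"wz":0}]' 7 && python3 -m crank '[{"dx":-4,"dy":4.4,"dz":0,"wx":0,"wy":0,"wz":0},{"dx":-7,"dy":7.5,"dz":0,"wx":0,"wy":0,"wz":0},{"dx":-9,"dy":9.7,"dz":0,"wx":0,"wy":0,"wz":0},{"dx":-9,"dy":9.7,"dz":0,"wx":0,"wy":0,"wz":0},{"dx":-9,"dy":9.7,"dz":0,"wx":0,"wy":0,"wz":0},{"dx":-9,"dy":9.7,"dz":0,"wx":0,"wy":0,"wz":0},{"dx":-9,"dy":9.7,"dz":0,"wx":0,"wy":0,"wz":0},{"dx":-9,"dy":9.7,"dz":0,"wx":0,"wy":0,"wz":0},{"dx":-9,"dy":9.7,"dz":0,"wx":0,"wy":0,"wz":0},{"dx":-9,"dy":9.7,"dz":0,"wx":0,"wy":0,"wz":0}]'
python3 - <<'E'
from m import *
circ('wrist','thick_ring',.024,0,0,'pics/w2.png')
for q in ['thick_ring','post_top']:
  for d in arm.mark_of('wrist',q)[:2]: print(q,d['centre'],d['confidence'])
go([.447,.011,.15])
E
```

```text
t: 2.65
eef_pos: [0.4518, -0.0906, 0.202]
ee_rot: [-3.141, 0.001, -2.783]
force: [1.7, -0.6, 1.3]
width: 0.0699
gripper_force: 0.0
t: 3.9
eef_pos: [0.5014, 0.0299, 0.2016]
ee_rot: [3.142, 0.0, -2.783]
force: [-0.4, -0.5, 0.4]
width: 0.0701
gripper_force: 0.0
thick_ring 0.69 px [58. 91.] mean [ 0.5132 -0.2513] circ (array([ 0.5115, -0.2482]), 0.0565)
thick_ring 0.64 px [326. 119.] mean [0.4467 0.0138] circ (array([0.4475, 0.0139]), 0.028)
thick_ring [0.4475, 0.0181, -0.0027] 0.85
t 4.1 pos [0.5014 0.03   0.2016] rot [-3.142 -0.    -2.783] SHIFT [5.76 0.13 5.16] TURN [-0. -0.  0.] q [ 0.45  0.09 -0.4   0.   -1.08 -1.66]
```

View pics/w2.png

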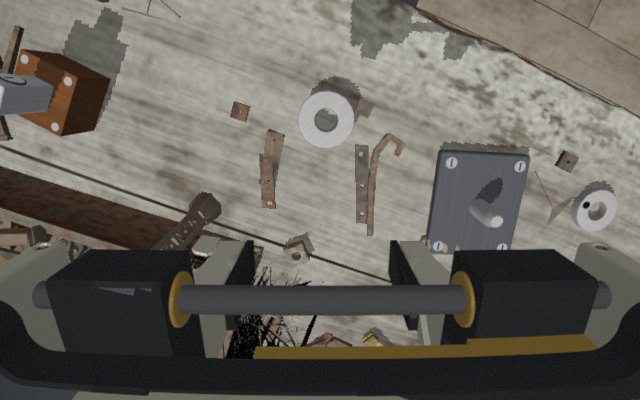

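The wrist view shows the thick ring at (326,119) with a fitted radius of 28.0 mm, which matches. The post top is at (490,220), the thin ring at (594,210) and the gauge stand at (55,90). A scrap at (367,105) sits where a finger would go, so I'll turn the grasp 45°.

```bash
python3 - <<'E'
from m import *
f=cv2.imread('pics/w2.png');K,D,T=cal('wrist')
print('post?',ray(K,D,T,[[493,221]],.058),'screws',ray(K,D,T,[[451,162],[520,167],[437,245],[503,247]],.014).round(4).tolist())
E
python3 -m crank '[{"dx":1.2,"dy":0,"dz":2,"wx":0,"wy":0,"wz":-9},{"dx":2.4,"dy":0.1,"dz":4,"wx":0,"wy":0,"wz":-18},{"dx":3.6,"dy":0.2,"dz":6,"wx":0,"wy":0,"wz":-27},{"dx":4.7,"dy":0.3,"dz":8,"wx":0,"wy":0,"wz":-36},{"dx":5.66,"dy":0.4,"dz":10,"wx":0,"wy":0,"wz":-45},{"dx":5.66,"dy":0.4,"dz":13,"wx":0,"wy":0,"wz":-45},{"dx":5.66,"dy":0.4,"dz":15.5,"wx":0,"wy":0,"wz":-45},{"dx":5.66,"dy":0.4,"dz":17.5,"wx":0,"wy":0,"wz":-45},{"dx":5.66,"dy":0.4,"dz":19,"wx":0,"wy":0,"wz":-45},{"dx":5.66,"dy":0.4,"dz":19.7,"wx":0,"wy":0,"wz":-45}]' && python3 -m crank '[{"dx":0,"dy":0,"dz":0,"wx":0,"wy":0,"wz":0},{"dx":0,"dy":0,"dz":0,"wx":0,"wy":0,"wz":0},{"dx":0,"dy":0,"dz":0,"wx":0,"wy":0,"wz":0},{"dx":0,"dy":0,"dz":0,"wx":0,"wy":0,"wz":0},{"dx":0,"dy":0,"dz":0,"wx":0,"wy":0,"wz":0},{"dx":0,"dy":0,"dz":0,"wx":0,"wy":0,"wz":0},{"dx":0,"dy":0,"dz":0,"wx":0,"wy":0,"wz":0},{"dx":0,"dy":0,"dz":0,"wx":0,"wy":0,"wz":0},{"dx":0,"dy":0,"dz":-0.5,"wx":0,"wy":0,"wz":0},{"dx":0,"dy":0,"dz":-2,"wx":0,"wy":0,"wz":0}]' 5 20
```

```text
post? [[0.47713719 0.20056443 0.058     ]] screws [[0.4417, 0.1532, 0.014], [0.4191, 0.227, 0.014], [0.5334, 0.1823, 0.014], [0.5088, 0.2571, 0.014]]
t: 5.35
eef_pos: [0.4467, 0.0138, 0.0039]
ee_rot: [3.141, -0.001, -1.997]
force: [-0.1, 0.9, 0.4]
width: 0.0701
gripper_force: 0.0
t: 6.6
eef_pos: [0.4461, 0.0135, 0.0243]
ee_rot: [3.14, -0.002, -1.998]
force: [0.4, 0.0, -1.9]
width: 0.0553
gripper_force: 20.0
```

```bash
python3 -m crank '[{"dx":0,"dy":0,"dz":-3,"wx":0,"wy":0,"wz":0},{"dx":-1,"dy":0.3,"dz":-7,"wx":0,"wy":0,"wz":0},{"dx":-4,"dy":0.9,"dz":-11,"wx":0,"wy":0,"wz":0},{"dx":-8,"dy":1.7,"dz":-12.6,"wx":0,"wy":0,"wz":0},{"dx":-12,"dy":2.4,"dz":-12.6,"wx":0,"wy":0,"wz":0},{"dx":-16,"dy":3.2,"dz":-12.6,"wx":0,"wy":0,"wz":0},{"dx":-20,"dy":4,"dz":-12.6,"wx":0,"wy":0,"wz":0},{"dx":-23.5,"dy":4.6,"dz":-12.6,"wx":0,"wy":0,"wz":0},{"dx":-25.5,"dy":5,"dz":-12.6,"wx":0,"wy":0,"wz":0},{"dx":-25.5,"dy":5,"dz":-12.6,"wx":0,"wy":0,"wz":0}]'
python3 - <<'E'
from m import *
f=arm.grab_frame('wrist');K,D,T=cal('wrist');cv2.imwrite('pics/w3.png',f[:,:,::-1])
for q in ['post_top','post_base']:
  for d in arm.mark_of('wrist',q)[:2]: print(q,np.round(d['centre'],4),d['confidence'])
for m in arm.masks_of('wrist','post_base')[:1]:
    p=m['pixels'].astype(np.uint8);k=max(cv2.findContours(p,0,1)[0],key=cv2.contourArea)
    b=cv2.approxPolyDP(k,8,True).reshape(-1,2);print(b.tolist(),ray(K,D,T,b,.014).round(4).tolist())
for x in ['top']:
    arm.grab_frame(x)
    for d in arm.mark_of(x,'post_top')[:1]+arm.mark_of(x,'post_base')[:1]: print(np.round(d['centre'],4))
go([.477,.202,.08])
E
```

```text
t: 7.85
eef_pos: [0.5068, 0.2674, 0.15]
ee_rot: [3.141, -0.001, -1.996]
force: [-0.5, -0.1, -2.2]
width: 0.0556
gripper_force: 20.0
post_top [0.4771 0.2044 0.0575] 0.65
post_base [ 0.471   0.2037 -0.0025] 0.9
[[339, 11], [235, 110], [310, 191], [413, 103]] [[0.4339, 0.1388, 0.014], [0.5465, 0.173, 0.014], [0.5182, 0.2654, 0.014], [0.405, 0.2307, 0.014]]
[0.476  0.207  0.0583]
[0.4708 0.2053 0.0022]
t 8.2 pos [0.5069 0.266  0.1508] rot [-3.142  0.    -1.998] SHIFT [7.07 0.07 7.08] TURN [-0.  0. -0.] q [ 0.82  0.25 -0.32 -0.   -0.99 -1.25]
```

View pics/w3.png

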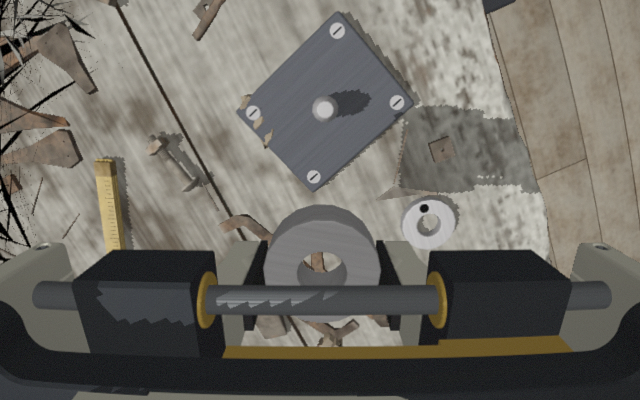

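The view shows the held ring level between the fingers, the post top at (324,109), the plate corners at (339,11), (235,110), (310,191) and (413,103), and the thin ring at (430,222) with its mark at (424,208).

Run:
```python
from m import *
f=cv2.imread('pics/w3.png');K,D,T=cal('wrist');g=cv2.cvtColor(f,6)
b=(g>165).astype(np.uint8);b2=np.zeros_like(b);b2[92:128,305:345]=b[92:128,305:345]
M=cv2.moments(b2,True);c=[M['m10']/M['m00'],M['m01']/M['m00']];print(c,M['m00'],ray(K,D,T,[c],.058))
s=arm.get_state();z=s['eef_pos'][2]+.020
# bore hole ellipse upper edge / ring centre check: outer circle predicted
P=[s['eef_pos']+np.array([.028*np.cos(a),.028*np.sin(a),0.02]) for a in np.linspace(0,6.28,40)]
q=proj(K,D,T,P);print(q.min(0),q.max(0))
for r in range(196,216,2): print(r,g[r,300:345:5])
print('thin',ray(K,D,T,[[424,208]],.012))
```

```text
[323.84234234234236, 109.3018018018018] 222.0 [[0.47684787 0.20226793 0.058     ]]
[263.40406233 219.06412672] [382.37601417 323.94449996]
196 [147 138 125 134 157 154 169 155 152]
198 [157 143 129 138 162 158 169 154 150]
200 [163 151 138 142 166 163 169 153 152]
202 [170 159 150 149 166 169 166 160 159]
204 [178 164 155 123 134 141 152 166 165]
206 [180 165  95  93  93  90  87 103 170]
208 [144  91  94  93  97  94  94  88 100]
210 [91 96 94 94 94 92 92 94 91]
212 [92 93 94 92 93 93 91 90 93]
214 [92 95 94 91 89 93 94 90 91]
thin [[0.42832865 0.32534148 0.012     ]]
```

Run:
```python
from m import *
g=cv2.cvtColor(cv2.imread('pics/w3.png'),6);K,D,T=cal('wrist');s=arm.get_state()
for z,r in[(.02,.028),(-.004,.028),(.02,.0115),(-.004,.0115)]:
    P=[s['eef_pos']+np.array([r*np.cos(a),r*np.sin(a),z]) for a in np.linspace(0,6.28,60)]
    q=proj(K,D,T,P);print(z,r,q.min(0).round(),q.max(0).round())
print(g[200:285,321].tolist())
```

```text
0.02 0.028 [263. 219.] [382. 324.]
-0.004 0.028 [271. 202.] [375. 296.]
0.02 0.0115 [298. 253.] [347. 296.]
-0.004 0.0115 [301. 232.] [344. 271.]
[168, 170, 171, 170, 137, 99, 91, 90, 95, 95, 95, 91, 92, 93, 90, 95, 96, 94, 96, 99, 105, 133, 130, 127, 125, 121, 124, 126, 124, 122, 121, 119, 118, 121, 123, 122, 122, 122, 122, 121, 126, 124, 126, 124, 120, 120, 120, 122, 122, 122, 124, 115, 83, 84, 84, 91, 100, 91, 98, 105, 106, 110, 115, 118, 123, 124, 124, 120, 117, 117, 117, 118, 111, 96, 97, 96, 95, 95, 94, 95, 97, 97, 94, 95, 88]
```

```bash
python3 -m crank '[{"dx":2,"dy":0.05,"dz":2,"wx":0,"wy":0,"wz":0},{"dx":4.5,"dy":0.1,"dz":5,"wx":0,"wy":0,"wz":0},{"dx":6.5,"dy":0.15,"dz":7,"wx":0,"wy":0,"wz":0},{"dx":7.07,"dy":0.15,"dz":7.8,"wx":0,"wy":0,"wz":0},{"dx":7.07,"dy":0.15,"dz":8,"wx":0,"wy":0,"wz":0},{"dx":7.07,"dy":0.15,"dz":8.4,"wx":0,"wy":0,"wz":0},{"dx":7.07,"dy":0.15,"dz":8.9,"wx":0,"wy":0,"wz":0},{"dx":7.07,"dy":0.15,"dz":9.4,"wx":0,"wy":0,"wz":0},{"dx":7.07,"dy":0.15,"dz":9.9,"wx":0,"wy":0,"wz":0},{"dx":7.07,"dy":0.15,"dz":10.4,"wx":0,"wy":0,"wz":0}]'
```

```text
t: 9.45
eef_pos: [0.4764, 0.203, 0.0462]
ee_rot: [3.142, -0.0, -1.997]
force: [-0.2, 0.8, -2.6]
width: 0.0552
gripper_force: 20.0
```

```bash
python3 -m crank '[{"dx":0,"dy":0,"dz":0.4,"wx":0,"wy":0,"wz":0},{"dx":0,"dy":0,"dz":0.8,"wx":0,"wy":0,"wz":0},{"dx":0,"dy":0,"dz":1.2,"wx":0,"wy":0,"wz":0},{"dx":0,"dy":0,"dz":1.6,"wx":0,"wy":0,"wz":0},{"dx":0,"dy":0,"dz":2,"wx":0,"wy":0,"wz":0},{"dx":0,"dy":0,"dz":2.3,"wx":0,"wy":0,"wz":0},{"dx":0,"dy":0,"dz":2.5,"wx":0,"wy":0,"wz":0},{"dx":0,"dy":0,"dz":2.6,"wx":0,"wy":0,"wz":0},{"dx":0,"dy":0,"dz":2.65,"wx":0,"wy":0,"wz":0},{"dx":0,"dy":0,"dz":2.65,"wx":0,"wy":0,"wz":0}]'
```

```text
t: 10.7
eef_pos: [0.4764, 0.203, 0.0201]
ee_rot: [-3.142, 0.0, -1.997]
force: [-0.4, 1.7, -1.4]
width: 0.0557
gripper_force: 20.0
```

```bash
python3 -m crank '[{"dx":0,"dy":0,"dz":0,"wx":0,"wy":0,"wz":0},{"dx":0,"dy":0,"dz":0,"wx":0,"wy":0,"wz":0},{"dx":0,"dy":0,"dz":0,"wx":0,"wy":0,"wz":0},{"dx":0,"dy":0,"dz":-2,"wx":0,"wy":0,"wz":0},{"dx":0,"dy":0,"dz":-6,"wx":0,"wy":0,"wz":0},{"dx":-2,"dy":1.1,"dz":-10,"wx":0,"wy":0,"wz":0},{"dx":-6,"dy":3.4,"dz":-14,"wx":0,"wy":0,"wz":0},{"dx":-11,"dy":6.3,"dz":-15,"wx":0,"wy":0,"wz":0},{"dx":-15.5,"dy":9,"dz":-15,"wx":0,"wy":0,"wz":0},{"dx":-18,"dy":10.4,"dz":-15,"wx":0,"wy":0,"wz":0}]' 7
python3 - <<'E'
from m import *
circ('wrist','thin_ring',.012,0,0,'pics/w4.png')
for q in ['mark','thick_ring','thin_ring']:
  for d in arm.mark_of('wrist',q)[:2]: print(q,np.round(d['centre'],4),d['confidence'])
go([.4265,.346,.1])
E
```

```text
t: 11.95
eef_pos: [0.4556, 0.4122, 0.1702]
ee_rot: [-3.142, 0.001, -1.996]
force: [0.2, 0.0, 0.8]
width: 0.0703
gripper_force: 0.0
thin_ring 0.89 px [317. 102.] mean [0.4299 0.3454] circ (array([0.4304, 0.3458]), 0.0265)
thin_ring 0.8 px [385. 203.] mean [0.4087 0.4616] circ (array([0.4085, 0.4616]), 0.0268)
thin_ring 0.66 px [378. 320.] mean [0.4649 0.5875] circ (array([0.4627, 0.584 ]), 0.0199)
mark [0.4093 0.4378 0.0119] 0.78
mark [0.4279 0.326  0.0082] 0.69
thick_ring [ 0.6239  0.1906 -0.0011] 0.41
thin_ring [ 0.4082  0.4618 -0.0014] 0.98
thin_ring [ 0.4601  0.5752 -0.0046] 0.85
t 12.2 pos [0.4559 0.4093 0.1698] rot [ 3.141e+00 -1.000e-03 -1.997e+00] SHIFT [6.98 0.06 6.98] TURN [ 0. -0. -0.] q [ 1.05  0.3  -0.21 -0.   -1.06 -1.48]
```

View pics/w4.png

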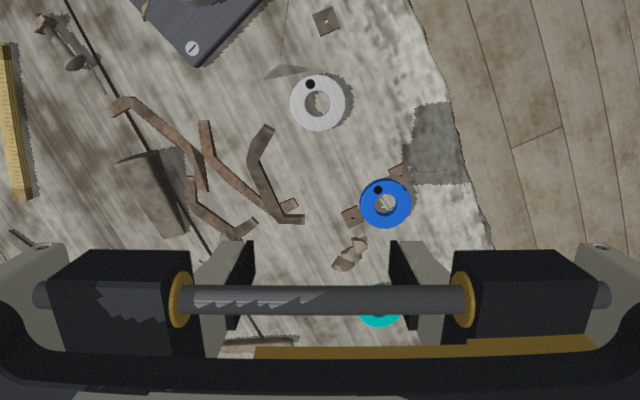

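The view shows the silver thin ring at (317,102) with its mark at (310,84), up and left of its centre. The blue ring is at (385,203) and the turquoise one at (380,305). The arm was still settling in that picture, so I'll measure again.

Run:
```python
from m import *
circ('wrist','thin_ring',.012,0,0,'pics/w5.png')
K,D,T=cal('wrist')
g=cv2.cvtColor(cv2.imread('pics/w5.png'),6)
b=np.zeros_like(g);b[70:104,295:325]=(g<70)[70:104,295:325]
n,l,st,c=cv2.connectedComponentsWithStats(b);i=1+st[1:,4].argmax();print('mark',c[i],st[i,4],ray(K,D,T,[c[i]],.012))
go([.428,.346,.003])
arm.grab_frame('scene')
for q in ['thick_ring','post_top']:
  for d in arm.mark_of('scene',q)[:2]: print(q,np.round(d['centre'],4),d['confidence'])
```

```text
thin_ring 0.67 px [59. 45.] mean [0.6231 0.1907] circ (array([0.6211, 0.19  ]), 0.0319)
thin_ring 0.66 px [380. 320.] mean [0.4634 0.5837] circ (array([0.4612, 0.5793]), 0.0234)
thin_ring 0.65 px [386. 206.] mean [0.4086 0.4591] circ (array([0.4092, 0.4595]), 0.0273)
mark [311.4   86.75] 60 [[0.42894032 0.3250159  0.012     ]]
t 12.3 pos [0.4562 0.4089 0.1701] rot [ 3.142 -0.    -1.998] SHIFT [ 6.89 -0.04 16.71] TURN [ 0. -0. -0.] q [ 1.05  0.3  -0.21 -0.   -1.06 -1.48]
thick_ring [0.4733 0.1993 0.0153] 0.45
post_top [0.4729 0.2017 0.0597] 0.87
```

```bash
python3 -m crank '[{"dx":2,"dy":-0.1,"dz":2,"wx":0,"wy":0,"wz":0},{"dx":4.5,"dy":-0.2,"dz":5,"wx":0,"wy":0,"wz":0},{"dx":6.5,"dy":-0.4,"dz":8,"wx":0,"wy":0,"wz":0},{"dx":7,"dy":-0.4,"dz":10.5,"wx":0,"wy":0,"wz":0},{"dx":7,"dy":-0.4,"dz":12.5,"wx":0,"wy":0,"wz":0},{"dx":7,"dy":-0.4,"dz":14,"wx":0,"wy":0,"wz":0},{"dx":7,"dy":-0.4,"dz":15.2,"wx":0,"wy":0,"wz":0},{"dx":7,"dy":-0.4,"dz":16,"wx":0,"wy":0,"wz":0},{"dx":7,"dy":-0.4,"dz":16.6,"wx":0,"wy":0,"wz":0},{"dx":7,"dy":-0.4,"dz":16.6,"wx":0,"wy":0,"wz":0}]' 6.6 && python3 -m crank '[{"dx":0,"dy":0,"dz":0,"wx":0,"wy":0,"wz":0},{"dx":0,"dy":0,"dz":0,"wx":0,"wy":0,"wz":0},{"dx":0,"dy":0,"dz":0,"wx":0,"wy":0,"wz":0},{"dx":0,"dy":0,"dz":0,"wx":0,"wy":0,"wz":0},{"dx":0,"dy":0,"dz":0,"wx":0,"wy":0,"wz":0},{"dx":0,"dy":0,"dz":0,"wx":0,"wy":0,"wz":0},{"dx":0,"dy":0,"dz":0,"wx":0,"wy":0,"wz":0},{"dx":0,"dy":0,"dz":-1,"wx":0,"wy":0,"wz":0},{"dx":0,"dy":0,"dz":-3,"wx":0,"wy":0,"wz":0},{"dx":0,"dy":0,"dz":-6,"wx":0,"wy":0,"wz":0}]' 4.6 20
python3 -c "
from h import *
go([.4765,.2028,.085])"
```

```text
t: 13.7
eef_pos: [0.4308, 0.3444, 0.0038]
ee_rot: [3.142, -0.0, -1.997]
force: [-0.1, -0.1, 0.5]
width: 0.0661
gripper_force: 0.0
t: 14.95
eef_pos: [0.4303, 0.3436, 0.0641]
ee_rot: [3.141, -0.002, -1.998]
force: [0.1, 1.0, -0.4]
width: 0.0503
gripper_force: 20.0
t 14.95 pos [0.4303 0.3436 0.0641] rot [ 3.141e+00 -2.000e-03 -1.998e+00] SHIFT [ 10.91 -10.03  -2.06] TURN [ 0.  -0.1 -0. ] q [ 1.03  0.32 -0.47 -0.   -0.79 -1.46]
```

```bash
python3 -m crank '[{"dx":0,"dy":0,"dz":-2,"wx":0,"wy":0,"wz":0},{"dx":1,"dy":-1,"dz":-3.5,"wx":0,"wy":0,"wz":0},{"dx":3,"dy":-2.8,"dz":-3.5,"wx":0,"wy":0,"wz":0},{"dx":5.5,"dy":-5,"dz":-3.5,"wx":0,"wy":0,"wz":0},{"dx":8,"dy":-7.3,"dz":-3.5,"wx":0,"wy":0,"wz":0},{"dx":10,"dy":-9.2,"dz":-3.2,"wx":0,"wy":0,"wz":0},{"dx":10.9,"dy":-10,"dz":-2.8,"wx":0,"wy":0,"wz":0},{"dx":10.9,"dy":-10,"dz":-2.5,"wx":0,"wy":0,"wz":0},{"dx":10.9,"dy":-10,"dz":-2.5,"wx":0,"wy":0,"wz":0},{"dx":10.9,"dy":-10,"dz":-2.5,"wx":0,"wy":0,"wz":0}]'
python3 - <<'E'
from m import *
f=arm.grab_frame('wrist');K,D,T=cal('wrist');s=arm.get_state();cv2.imwrite('pics/w6.png',cv2.resize(f[150:350,180:460,::-1],None,fx=2.5,fy=2.5))
g=cv2.cvtColor(f,7)
for z,r in[(.0082,.026),(-.0038,.026),(.0082,.0115),(-.0038,.0115)]:
    P=[s['eef_pos']+np.array([r*np.cos(a),r*np.sin(a),z]) for a in np.linspace(0,6.28,60)]
    q=proj(K,D,T,P);print(z,r,q.min(0).round(),q.max(0).round())
print('col',g[200:290,321].tolist())
go([.4765,.2028,.042])
E
```

```text
t: 16.2
eef_pos: [0.4767, 0.2046, 0.0891]
ee_rot: [-3.142, 0.0, -1.996]
force: [0.9, 0.4, -0.2]
width: 0.0506
gripper_force: 20.0
0.0082 0.026 [271. 214.] [374. 306.]
-0.0038 0.026 [274. 206.] [371. 294.]
0.0082 0.0115 [300. 242.] [346. 283.]
-0.0038 0.0115 [301. 232.] [344. 271.]
col [129, 125, 104, 101, 101, 101, 98, 96, 90, 94, 95, 97, 102, 120, 133, 128, 123, 124, 123, 122, 120, 119, 120, 121, 122, 121, 125, 124, 125, 125, 123, 123, 125, 123, 123, 122, 121, 121, 117, 120, 149, 132, 121, 128, 138, 182, 188, 138, 121, 130, 143, 187, 192, 191, 190, 183, 113, 98, 99, 98, 98, 99, 102, 103, 104, 100, 98, 98, 97, 105, 99, 91, 89, 88, 92, 92, 93, 92, 93, 95, 98, 107, 121, 123, 116, 90, 57, 53, 54, 59]
t 16.25 pos [0.4767 0.2045 0.0891] rot [-3.142  0.    -1.996] SHIFT [ 0.17 -0.05  4.71] TURN [-0.  0. -0.] q [ 0.78  0.24 -0.51  0.   -0.82 -1.21]
```

View pics/w6.png

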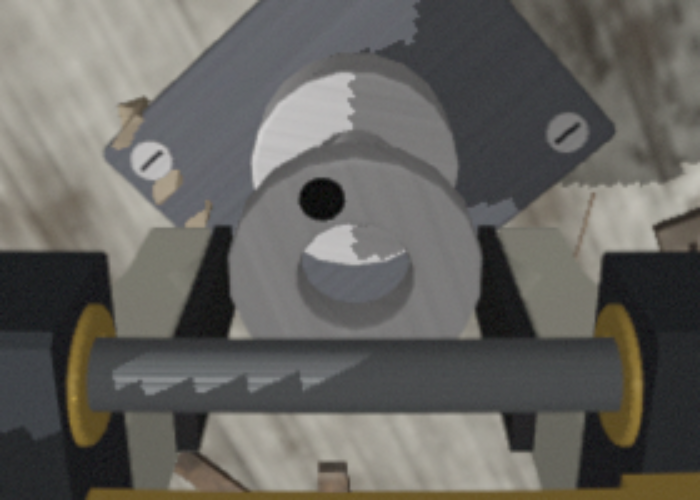

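The thin ring is held level and centred to about 0.5 mm, with its mark up at crop (322,199). The thick ring lies flat on the plate below it.

```bash
python3 -m crank '[{"dx":0.12,"dy":-0.05,"dz":1.2,"wx":0,"wy":0,"wz":0},{"dx":0.12,"dy":-0.05,"dz":2.2,"wx":0,"wy":0,"wz":0},{"dx":0.12,"dy":-0.05,"dz":2.7,"wx":0,"wy":0,"wz":0},{"dx":0.12,"dy":-0.05,"dz":3.1,"wx":0,"wy":0,"wz":0},{"dx":0.12,"dy":-0.05,"dz":3.5,"wx":0,"wy":0,"wz":0},{"dx":0.12,"dy":-0.05,"dz":3.9,"wx":0,"wy":0,"wz":0},{"dx":0.12,"dy":-0.05,"dz":4.2,"wx":0,"wy":0,"wz":0},{"dx":0.12,"dy":-0.05,"dz":4.5,"wx":0,"wy":0,"wz":0},{"dx":0.12,"dy":-0.05,"dz":4.65,"wx":0,"wy":0,"wz":0},{"dx":0.12,"dy":-0.05,"dz":4.65,"wx":0,"wy":0,"wz":0}]'
```

```text
t: 17.5
eef_pos: [0.4771, 0.2039, 0.0429]
ee_rot: [-3.141, 0.002, -1.997]
force: [-3.1, 5.0, 1.2]
width: 0.0503
gripper_force: 20.0
```

```bash
python3 -m crank '[{"dx":0,"dy":0,"dz":0,"wx":0,"wy":0,"wz":0},{"dx":0,"dy":0,"dz":0,"wx":0,"wy":0,"wz":0},{"dx":0,"dy":0,"dz":0,"wx":0,"wy":0,"wz":0},{"dx":0,"dy":0,"dz":-2,"wx":0,"wy":0,"wz":0},{"dx":0,"dy":0,"dz":-5,"wx":0,"wy":0,"wz":0},{"dx":-2,"dy":0,"dz":-9,"wx":0,"wy":0,"wz":0},{"dx":-5,"dy":0,"dz":-11,"wx":0,"wy":0,"wz":0},{"dx":-7,"dy":0,"dz":-11,"wx":0,"wy":0,"wz":0},{"dx":-7,"dy":0,"dz":-11,"wx":0,"wy":0,"wz":0},{"dx":-7,"dy":0,"dz":-11,"wx":0,"wy":0,"wz":0}]' 6.5
cat > mk.py <<'E'
from m import *
def mark():
    f=arm.grab_frame('wrist');K,D,T=cal('wrist');g=cv2.cvtColor(f,7)
    p=proj(K,D,T,[[.4768,.2025,.05]])[0].astype(int);x,y=p
    cv2.imwrite('pics/w7.png',cv2.resize(f[max(0,y-60):y+60,x-80:x+80,::-1],None,fx=4,fy=4))
    b=np.zeros_like(g);b[max(0,y-35):y+35,x-35:x+35]=(g<45)[max(0,y-35):y+35,x-35:x+35]
    n,l,st,c=cv2.connectedComponentsWithStats(b)
    for i in range(1,n):
        if st[i,4]>15: print('blob',c[i].round(1),st[i].tolist(),ray(K,D,T,[c[i]],.05).round(4))
    for q,z in(('thin_ring',.05),):
        for m in arm.masks_of('wrist',q)[:3]:
            k=max(cv2.findContours(m['pixels'].astype(np.uint8),0,1)[0],key=cv2.contourArea).reshape(-1,2)
            w=ray(K,D,T,k,z)[:,:2];h=cv2.minEnclosingCircle(w.astype(np.float32));print(q,m['confidence'],np.round(h[0],4),h[1])
E
python3 - <<'E'
from mk import *
mark()
for q in ['mark','thin_ring','post_top']:
  for d in arm.mark_of('wrist',q)[:2]: print(q,np.round(d['centre'],4),d['confidence'])
go([.477,.202,.1])
E
```

```text
t: 18.75
eef_pos: [0.5048, 0.2654, 0.1512]
ee_rot: [3.14, -0.002, -1.998]
force: [-0.4, 0.0, 0.0]
width: 0.0654
gripper_force: 0.0
blob [312.   88.2] [307, 83, 10, 11, 82] [[0.4765 0.1841 0.05  ]]
mark [0.4776 0.1882 0.0482] 0.72
thin_ring [0.4775 0.2012 0.0385] 0.59
post_top [0.4755 0.2036 0.0553] 0.71
t 19.0 pos [0.5055 0.2658 0.1524] rot [ 3.141 -0.    -1.998] SHIFT [ 6.98 -0.05  5.24] TURN [ 0. -0. -0.] q [ 0.83  0.25 -0.32 -0.   -1.   -1.25]
```

View pics/w7.png

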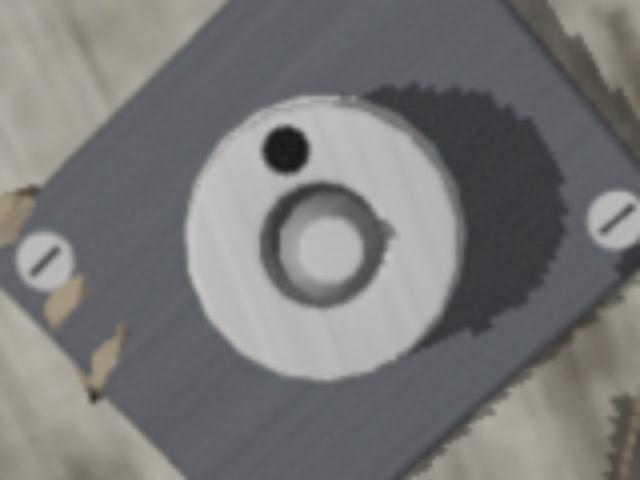

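The picture shows the thin ring flat on the thick ring with the post through the bore, and the mark at crop (287,149). Both rings are home. Next is the gauge.

```bash
python3 -c "
from mk import *
mark()"
python3 -m crank '[{"dx":1,"dy":-0.6,"dz":-3,"wx":0,"wy":0,"wz":0},{"dx":4,"dy":-2.2,"dz":-6,"wx":0,"wy":0,"wz":0},{"dx":9,"dy":-5,"dz":-7,"wx":0,"wy":0,"wz":0},{"dx":14,"dy":-7.8,"dz":-7,"wx":0,"wy":0,"wz":0},{"dx":19,"dy":-10.6,"dz":-7,"wx":0,"wy":0,"wz":0},{"dx":24,"dy":-13.4,"dz":-7,"wx":0,"wy":0,"wz":0},{"dx":29,"dy":-16.2,"dz":-7,"wx":0,"wy":0,"wz":0},{"dx":33.5,"dy":-18.8,"dz":-7,"wx":0,"wy":0,"wz":0},{"dx":37,"dy":-20.7,"dz":-7,"wx":0,"wy":0,"wz":0},{"dx":38.8,"dy":-21.7,"dz":-7,"wx":0,"wy":0,"wz":0}]' 6
python3 - <<'E'
from mk import *
arm.grab_frame('wrist');arm.grab_frame('wrist');arm.grab_frame('wrist')
f=arm.grab_frame('wrist');K,D,T=cal('wrist');cv2.imwrite('pics/w8.png',f[:,:,::-1])
for q in ['gauge','gauge_stand']:
  for d in arm.mark_of('wrist',q)[:2]: print(q,np.round(d['centre'],4),d['confidence'])
for m in arm.masks_of('wrist','gauge_stand')[:1]:
    k=max(cv2.findContours(m['pixels'].astype(np.uint8),0,1)[0],key=cv2.contourArea);b=cv2.boxPoints(cv2.minAreaRect(k));print(b)
go([.512,-.245,.1])
E
```

```text
blob [312.7  87. ] [308, 82, 10, 11, 82] [[0.4765 0.1843 0.05  ]]
thin_ring 0.98 [0.4772 0.2026] 0.025957757607102394
t: 20.35
eef_pos: [0.5424, -0.1789, 0.2225]
ee_rot: [3.142, -0.0, -1.999]
force: [0.8, -0.3, 0.3]
width: 0.0599
gripper_force: 0.0
gauge [ 0.5114 -0.2471  0.0513] 0.87
gauge_stand [ 0.511  -0.246  -0.0008] 0.64
[[280.6       78.8     ]
 [342.1       58.300003]
 [363.00003  121.      ]
 [301.50003  141.5     ]]
t 20.7 pos [ 0.5427 -0.176   0.2227] rot [-3.141  0.    -1.997] SHIFT [ 7.56 -0.05 12.27] TURN [-0.  0. -0.] q [ 0.03  0.19 -0.23 -0.   -1.15 -0.45]
```

View pics/w8.png

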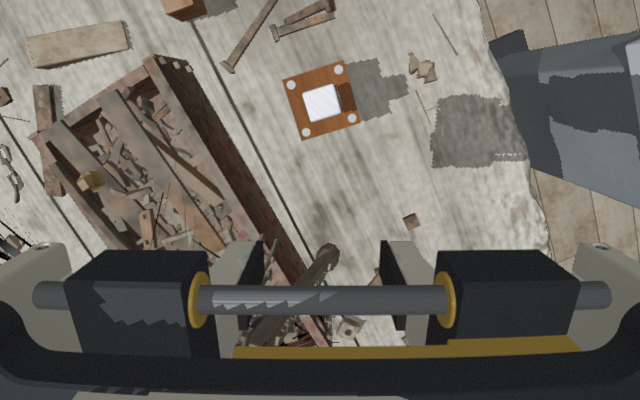

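The gauge's white top is at (322,103) and the stand is centred at (322,100). Both are rotated about 15° in the picture.

Run:
```python
from h import *
f=cv2.imread('pics/w8.png');K,D,T=cal('wrist')
g=f.min(2);b=np.zeros_like(g);b[75:130,295:350]=(g>185)[75:130,295:350]
n,l,st,c=cv2.connectedComponentsWithStats(b);i=1+st[1:,4].argmax()
k=cv2.findContours((l==i).astype(np.uint8),0,1)[0][0].reshape(-1,2)
w=ray(K,D,T,k,.108)[:,:2];r=cv2.minAreaRect((w*1000).astype(np.float32));print(st[i],r)
k2=np.array([[280.6,78.8],[342.1,58.3],[363,121],[301.5,141.5]])
cor=np.array([[291,85],[338,70],[352,118],[306,132]]);w=ray(K,D,T,cor,.052);print('screws',w.mean(0),np.degrees(np.arctan2(*(w[1]-w[0])[1::-1])),np.degrees(np.arctan2(*(w[2]-w[1])[1::-1])))
cv2.imwrite('pics/w9.png',cv2.resize(f[45:155,260:400],None,fx=5,fy=5,interpolation=cv2.INTER_CUBIC))
```

```text
[303  84  37  37 941] ((512.8873291015625, -244.46585083007812), (22.956287384033203, 24.98641586303711), 82.73253631591797)
screws [ 0.51256062 -0.24387454  0.052     ] 172.58600343187544 83.37629107968742
```

View pics/w9.png

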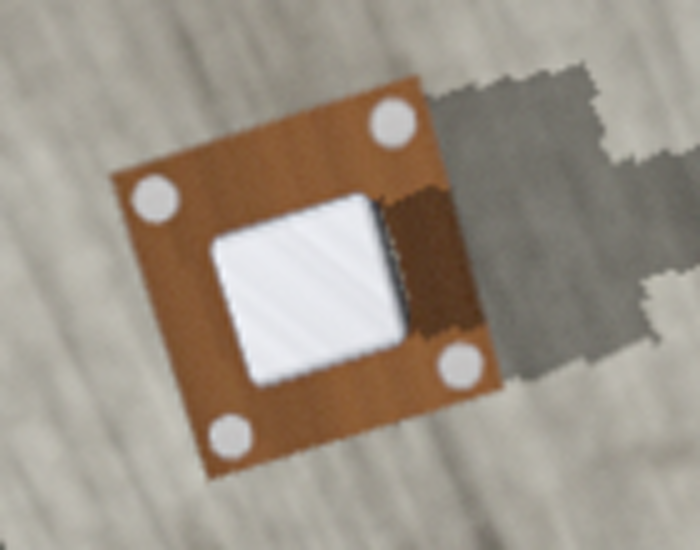

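The dark dial edge is on the right of the crop at (393,250), so the gauge's -x faces the base and its yaw is about -7.3°. I'll close along its y with tool yaw 172.7°.

```bash
python3 -m crank '[{"dx":1,"dy":0,"dz":1,"wx":0,"wy":0,"wz":9},{"dx":2.2,"dy":0,"dz":2,"wx":0,"wy":0,"wz":18},{"dx":3.4,"dy":0,"dz":3,"wx":0,"wy":0,"wz":27},{"dx":4.5,"dy":0,"dz":4,"wx":0,"wy":0,"wz":36},{"dx":5.5,"dy":0,"dz":5,"wx":0,"wy":0,"wz":45},{"dx":6.4,"dy":-0.1,"dz":6,"wx":0,"wy":0,"wz":54},{"dx":7.2,"dy":-0.1,"dz":7,"wx":0,"wy":0,"wz":63},{"dx":7.46,"dy":-0.1,"dz":8,"wx":0,"wy":0,"wz":72},{"dx":7.46,"dy":-0.1,"dz":8.5,"wx":0,"wy":0,"wz":73},{"dx":7.46,"dy":-0.1,"dz":8.5,"wx":0,"wy":0,"wz":73}]' 5
python3 - <<'E'
from h import *
for i in range(4): f=arm.grab_frame('wrist')
go([.5128,-.2443,.066],np.radians(172.7))
K,D,T=cal('wrist');cv2.imwrite('pics/w10.png',f[:,:,::-1])
for d in arm.mark_of('wrist','gauge')[:1]: print(np.round(d['centre'],4),d['confidence'])
E
```

```text
t: 21.95
eef_pos: [0.5128, -0.2445, 0.1375]
ee_rot: [-3.142, -0.0, 3.015]
force: [-0.1, 0.1, -0.1]
width: 0.0497
gripper_force: 0.0
t 22.15 pos [ 0.5131 -0.2449  0.138 ] rot [-3.142e+00  1.000e-03  3.013e+00] SHIFT [0.04 0.06 7.2 ] TURN [-0.  0. -0.] q [-0.1   0.26 -0.35  0.   -0.96 -1.6 ]
[ 0.5104 -0.2474  0.05  ] 0.67
```

```bash
python3 -m crank '[{"dx":0,"dy":0,"dz":1,"wx":0,"wy":0,"wz":0},{"dx":0,"dy":0.05,"dz":2.2,"wx":0,"wy":0,"wz":0},{"dx":0,"dy":0.05,"dz":3.4,"wx":0,"wy":0,"wz":0},{"dx":0,"dy":0.05,"dz":4.6,"wx":0,"wy":0,"wz":0},{"dx":0,"dy":0.05,"dz":5.7,"wx":0,"wy":0,"wz":0},{"dx":0,"dy":0.05,"dz":6.5,"wx":0,"wy":0,"wz":0},{"dx":0,"dy":0.05,"dz":7,"wx":0,"wy":0,"wz":0},{"dx":0,"dy":0.05,"dz":7.2,"wx":0,"wy":0,"wz":0},{"dx":0,"dy":0.05,"dz":7.2,"wx":0,"wy":0,"wz":0},{"dx":0,"dy":0.05,"dz":7.2,"wx":0,"wy":0,"wz":0}]' && python3 -m crank '[{"dx":0,"dy":0,"dz":0,"wx":0,"wy":0,"wz":0},{"dx":0,"dy":0,"dz":0,"wx":0,"wy":0,"wz":0},{"dx":0,"dy":0,"dz":0,"wx":0,"wy":0,"wz":0},{"dx":0,"dy":0,"dz":0,"wx":0,"wy":0,"wz":0},{"dx":0,"dy":0,"dz":0,"wx":0,"wy":0,"wz":0},{"dx":0,"dy":0,"dz":0,"wx":0,"wy":0,"wz":0},{"dx":0,"dy":0,"dz":0,"wx":0,"wy":0,"wz":0},{"dx":0,"dy":0,"dz":0,"wx":0,"wy":0,"wz":0},{"dx":0,"dy":0,"dz":0,"wx":0,"wy":0,"wz":0},{"dx":0,"dy":0,"dz":0,"wx":0,"wy":0,"wz":0}]' 1.8 35
python3 -c "
from h import *
print(arm.get_state()['moment'])
go([.4765,.1843,.1185],np.radians(172.7))"
```

```text
t: 23.45
eef_pos: [0.513, -0.2446, 0.0659]
ee_rot: [-3.142, 0.001, 3.012]
force: [-0.6, 0.4, 0.9]
width: 0.0503
gripper_force: 0.0
t: 24.7
eef_pos: [0.5128, -0.2446, 0.0656]
ee_rot: [-3.142, 0.0, 3.012]
force: [-0.8, -0.2, 2.6]
width: 0.0237
gripper_force: 35.0
[-0.27977006  0.20125185 -0.00157904]
t 24.7 pos [ 0.5128 -0.2446  0.0656] rot [-3.142  0.     3.012] SHIFT [ 9.16 42.06 -5.29] TURN [-0.   0.  -0.1] q [-0.1   0.34 -0.43  0.   -0.8  -1.6 ]
```

```bash
python3 -m crank '[{"dx":0,"dy":0,"dz":-1,"wx":0,"wy":0,"wz":0},{"dx":0,"dy":0,"dz":-3,"wx":0,"wy":0,"wz":0},{"dx":0,"dy":0,"dz":-5.5,"wx":0,"wy":0,"wz":0},{"dx":0,"dy":0,"dz":-7.5,"wx":0,"wy":0,"wz":0},{"dx":0.3,"dy":1.5,"dz":-8.5,"wx":0,"wy":0,"wz":0},{"dx":1,"dy":4.5,"dz":-8.5,"wx":0,"wy":0,"wz":0},{"dx":1.8,"dy":8.5,"dz":-8.5,"wx":0,"wy":0,"wz":0},{"dx":2.7,"dy":12.5,"dz":-8.5,"wx":0,"wy":0,"wz":0},{"dx":3.6,"dy":16.5,"dz":-8.5,"wx":0,"wy":0,"wz":0},{"dx":4.5,"dy":20.5,"dz":-8.5,"wx":0,"wy":0,"wz":0}]' && python3 -m crank '[{"dx":0.9,"dy":4,"dz":0,"wx":0,"wy":0,"wz":0},{"dx":1.8,"dy":8,"dz":0,"wx":0,"wy":0,"wz":0},{"dx":2.6,"dy":12,"dz":0,"wx":0,"wy":0,"wz":0},{"dx":3.4,"dy":15.5,"dz":0,"wx":0,"wy":0,"wz":0},{"dx":4,"dy":18.5,"dz":0,"wx":0,"wy":0,"wz":0},{"dx":4.4,"dy":20.3,"dz":0,"wx":0,"wy":0,"wz":0},{"dx":4.66,"dy":21.5,"dz":0,"wx":0,"wy":0,"wz":0},{"dx":4.66,"dy":21.5,"dz":0,"wx":0,"wy":0,"wz":0},{"dx":4.66,"dy":21.5,"dz":0,"wx":0,"wy":0,"wz":0},{"dx":4.66,"dy":21.5,"dz":0,"wx":0,"wy":0,"wz":0}]'
python3 - <<'E'
from h import *
for i in range(3): f=arm.grab_frame('wrist')
K,D,T=cal('wrist');s=arm.get_state();cv2.imwrite('pics/w11.png',f[:,:,::-1])
e=s['eef_pos'];print('pred tip px',proj(K,D,T,[e-[0,0,.0561]]),'pred mark px',proj(K,D,T,[[.4765,.1843,.05]]),s['force'],s['width'])
for q in ['gauge_tip','mark','gauge']:
  for d in arm.mark_of('wrist',q)[:2]: print(q,np.round(d['centre'],4),d['confidence'])
arm.grab_frame('scene')
for q in ['gauge_tip','mark']:
  for d in arm.mark_of('scene',q)[:2]: print('scene',q,np.round(d['centre'],4),d['confidence'])
go([.4765,.1843,.1085],np.radians(172.7))
E
```

```text
t: 25.95
eef_pos: [0.4938, -0.0336, 0.1504]
ee_rot: [3.141, -0.001, 3.012]
force: [0.6, 0.1, -0.8]
width: 0.0239
gripper_force: 35.0
t: 27.2
eef_pos: [0.4764, 0.183, 0.1506]
ee_rot: [-3.141, -0.0, 3.011]
force: [-0.3, -0.1, -0.7]
width: 0.0233
gripper_force: 35.0
pred tip px [[321.64388142 216.55629999]] pred mark px [[322.96192326 197.20083261]] [ 0.63954212 -0.12868406 -1.27500326] 0.024009757379193027
gauge_tip [0.4796 0.1813 0.0957] 0.46
mark [0.4092 0.4382 0.0137] 0.92
mark [0.4763 0.1867 0.045 ] 0.65
gauge [0.4757 0.184  0.1369] 0.78
scene mark [0.456  0.553  0.0106] 0.65
scene mark [0.4781 0.1851 0.0471] 0.59
t 27.65 pos [0.4764 0.1837 0.1506] rot [ 3.142 -0.     3.012] SHIFT [-0.    0.06  4.21] TURN [ 0.  -0.  -0.1] q [ 0.75  0.15 -0.45 -0.   -0.96 -2.45]
```

View pics/w11.png

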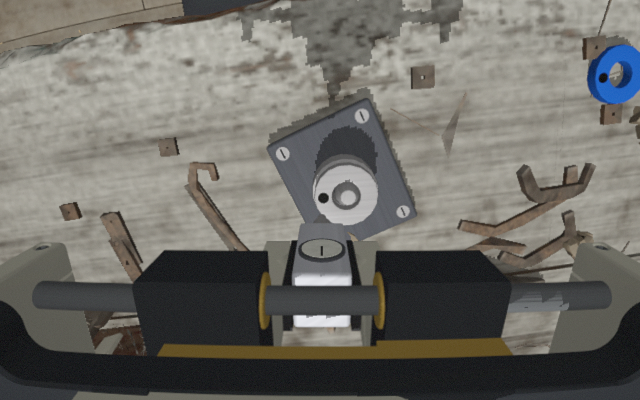

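The gauge is held upright with its dial toward the picture's top. The mark is at (323,198), within a pixel of the prediction (323,197).

Run:
```python
from h import *
K,D,T=cal('wrist');s=arm.get_state();r=R.from_euler('xyz',s['ee_rot'])
for n,p in dict(fb=[.013,0,.0136],ft=[.013,0,-.0424],rt=[-.013,0,-.0424],tip=[0,0,.0561]).items():
    print(n,[proj(K,D,T,[s['eef_pos']+r.apply(np.array(p)+[0,y,0])])[0].round(1).tolist() for y in (-.012,.012)])
g=cv2.cvtColor(cv2.imread('pics/w11.png'),6)
for c in (310,322,334): print(c,g[212:236,c].tolist(),'rear',g[318:336,c].tolist())
```

```text
fb [[299.8, 221.5], [343.3, 221.6]]
ft [[290.9, 273.2], [351.7, 273.3]]
rt [[292.8, 327.4], [349.7, 327.5]]
tip [[304.1, 216.6], [339.2, 216.6]]
310 [98, 100, 97, 99, 101, 102, 101, 101, 100, 98, 101, 104, 107, 107, 111, 110, 109, 110, 109, 109, 109, 109, 111, 109] rear [228, 225, 226, 226, 227, 230, 232, 228, 204, 139, 115, 115, 115, 114, 116, 120, 127, 128]
322 [193, 192, 112, 84, 85, 86, 86, 86, 85, 83, 88, 103, 106, 109, 109, 109, 108, 107, 107, 108, 110, 107, 111, 108] rear [229, 227, 226, 224, 224, 224, 226, 225, 207, 149, 133, 144, 149, 152, 162, 167, 163, 160]
334 [187, 191, 191, 190, 194, 197, 192, 192, 193, 195, 194, 139, 111, 108, 111, 113, 113, 111, 111, 112, 113, 113, 114, 112] rear [227, 227, 229, 229, 229, 227, 226, 221, 196, 115, 82, 92, 109, 126, 139, 148, 150, 154]
```

```bash
python3 -m crank '[{"dx":0,"dy":0.05,"dz":1,"wx":0,"wy":0,"wz":0},{"dx":0,"dy":0.05,"dz":2,"wx":0,"wy":0,"wz":0},{"dx":0,"dy":0.05,"dz":2.8,"wx":0,"wy":0,"wz":0},{"dx":0,"dy":0.05,"dz":3.4,"wx":0,"wy":0,"wz":0},{"dx":0,"dy":0.05,"dz":3.8,"wx":0,"wy":0,"wz":0},{"dx":0,"dy":0.05,"dz":4.1,"wx":0,"wy":0,"wz":0},{"dx":0,"dy":0.05,"dz":4.3,"wx":0,"wy":0,"wz":0},{"dx":0,"dy":0.05,"dz":4.5,"wx":0,"wy":0,"wz":0},{"dx":0,"dy":0.05,"dz":4.6,"wx":0,"wy":0,"wz":0},{"dx":0,"dy":0.05,"dz":4.6,"wx":0,"wy":0,"wz":0}]'
python3 -c "
from h import *
arm.grab_frame('top');go([.4765,.1843,.1016]);print(arm.get_state()['force'])"
```

```text
t: 28.9
eef_pos: [0.4766, 0.1844, 0.1048]
ee_rot: [3.141, 0.0, 3.012]
force: [-0.4, 0.2, 0.4]
width: 0.024
gripper_force: 35.0
t 28.95 pos [0.4766 0.1843 0.1048] rot [3.141 0.    3.012] SHIFT [ 0.01 -0.    0.32] TURN [0. 0. 0.] q [ 0.75  0.21 -0.51  0.   -0.85 -2.45]
[-0.70090333 -0.56051752  0.74889675]
```

```bash
python3 -m crank '[{"dx":0,"dy":0,"dz":0.08,"wx":0,"wy":0,"wz":0},{"dx":0,"dy":0,"dz":0.16,"wx":0,"wy":0,"wz":0},{"dx":0,"dy":0,"dz":0.24,"wx":0,"wy":0,"wz":0},{"dx":0,"dy":0,"dz":0.33,"wx":0,"wy":0,"wz":0},{"dx":0,"dy":0,"dz":0.33,"wx":0,"wy":0,"wz":0},{"dx":0,"dy":0,"dz":0.33,"wx":0,"wy":0,"wz":0},{"dx":0,"dy":0,"dz":0.33,"wx":0,"wy":0,"wz":0},{"dx":0,"dy":0,"dz":0.33,"wx":0,"wy":0,"wz":0},{"dx":0,"dy":0,"dz":0.33,"wx":0,"wy":0,"wz":0},{"dx":0,"dy":0,"dz":0.33,"wx":0,"wy":0,"wz":0}]'
python3 - <<'E'
from h import *
z=[]
for i in range(4):
    f=arm.grab_frame('wrist');z.append(arm.get_state()['force'][2])
print(z);go([.4765,.1843,.1016]);K,D,T=cal('wrist')
print(proj(K,D,T,[[.4772,.2026,.05]]));cv2.imwrite('pics/w12.png',f[150:300,220:420,::-1].repeat(3,0).repeat(3,1))
E
```

```text
t: 30.2
eef_pos: [0.4765, 0.1843, 0.1013]
ee_rot: [3.141, 0.0, 3.012]
force: [0.9, -0.3, 2.2]
width: 0.0239
gripper_force: 35.0
[np.float64(3.3218291405900007), np.float64(1.9041897156143293), np.float64(2.3871082964272334), np.float64(2.5243424632809868)]
t 30.4 pos [0.4765 0.1843 0.1013] rot [3.142 0.    3.012] SHIFT [ 0.   -0.   -0.03] TURN [0. 0. 0.] q [ 0.75  0.21 -0.51  0.   -0.85 -2.45]
[[348.84720793 216.76247255]]
```

View pics/w12.png

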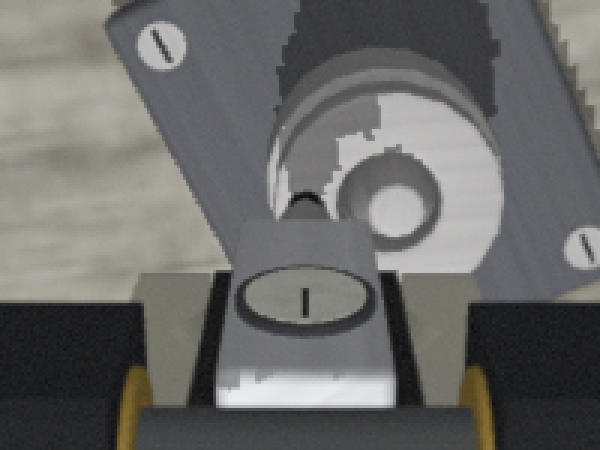

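The stem stands over the mark, with the dark rim showing evenly around it at crop (305,197). The force is about 4 N, so the plunger is near half travel, and the rings are flat.

```bash
python3 -c "
from station import arm
print(arm.job_done())"
```

```text
the job is handed in; nothing more can be done
None
```

I handed the job in at about 30 s: both rings are home on the post with the mark up, and the gauge is held upright on the mark, pressed about 4 N (near half travel). The hand-in returned no verdict.

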